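# Pack out a board jig with spacer plates and hold it clamped

### The job

The circuit-board enclosure in the jig is loose because the clamp's short stroke does not reach it: take spacer plates from the rack and stand them, square and centred, in the gap between the enclosure and the sprung clamp pad, one after another, until pushing the clamp by its handle closes the gap before the clamp runs out of travel. Then push the handle until the pad's springs press plates and enclosure gently but firmly, with some 5 to 10 N, against the backstop, and finish while holding the handle there: do not let go, the clamp springs open. Leave the plates you do not need standing in the rack and everything else on the bench where it is.

Things in the scene. Friction and masses are not known exactly. Their poses are not given: they have to be found in the camera images.
- jig: aluminium jig base fixed to the bench, 255 x 90 mm, 10 mm thick; origin on the bench surface under the jig. Its x axis is the stack axis: backstop, enclosure, gap, sprung pad, clamp carriage and handle follow one another towards +x, all centred on jig y = 0. Its upper face, on which enclosure and plates stand, is at z = 10 mm
- backstop: steel block 18 x 74 mm, 36 mm high, bolted to the jig at a place that differs from run to run; origin at the foot of the face that looks to the enclosure (jig +x), at the jig's upper face; axes as the jig's
- enclosure: loose white plastic case, open on top, with a green circuit board in it, 66 mm along the jig's x, 48 mm wide, 30 mm high; origin at the centre of its underside. It stands on the jig 2 to 4 mm clear of the backstop
- spring_pad: steel pad of the clamp, 10 mm thick, 40 wide, 30 high, from 1 to 31 mm above the jig's upper face; origin at the foot of the face that looks to the enclosure (jig -x); axes as the jig's. Sprung on the clamp carriage: 3.6 N to start moving back, plus 0.9 N per mm, solid after 10 mm. Clamp open: face at jig x = 20 mm, gap to the enclosure 23 to 47 mm
- clamp: clamp: grey sliding carriage (40 x 54 mm, top 34 mm above the bench) with a black upright handle, 16 mm along x, 24 mm wide, 46 mm tall, its top 80 mm above the bench, free on all sides; origin at the centre of the handle's foot, 45 mm behind the pad's unpressed face. Slides along jig x: open (as it starts, held by a return spring of 3 to 4.3 N) at jig x = 65 mm, own end stop at x = 43 mm
- rack: grey plastic rack fixed to the bench, 134 mm along its x axis, 40 mm wide, floor 8 mm thick, with four slots at x = -48, -16, 16 and 48 mm, each between two ridges that reach 18 mm above the bench; origin on the bench under its centre; on the left or the right of the jig
- plate0: loose aluminium spacer plate, one of four alike: 12 mm thick (its x axis), 56 mm wide (y), 48 mm tall, 80 g; starts standing on its 12 x 56 mm edge in rack slot x = -48 mm, its sides standing 8 mm out of the rack; origin at the centre of its underside
- plate1: loose aluminium spacer plate, one of four alike: 12 mm thick (its x axis), 56 mm wide (y), 48 mm tall, 80 g; starts standing on its 12 x 56 mm edge in rack slot x = -16 mm, its sides standing 8 mm out of the rack; origin at the centre of its underside
- plate2: loose aluminium spacer plate, one of four alike: 12 mm thick (its x axis), 56 mm wide (y), 48 mm tall, 80 g; starts standing on its 12 x 56 mm edge in rack slot x = 16 mm, its sides standing 8 mm out of the rack; origin at the centre of its underside
- plate3: loose aluminium spacer plate, one of four alike: 12 mm thick (its x axis), 56 mm wide (y), 48 mm tall, 80 g; starts standing on its 12 x 56 mm edge in rack slot x = 48 mm, its sides standing 8 mm out of the rack; origin at the centre of its underside
- cutters: bystander: side cutters with yellow grips, about 130 mm long, lying; origin on its underside; leave alone
- screwdriver: bystander: screwdriver 170 mm long, lying; origin on its underside; leave alone
- spare_case: bystander: white case with board, 85 x 55 x 28 mm; origin on its underside; leave alone
- case_near: bystander: white case with board, 85 x 55 x 28 mm, on the robot's side; origin on its underside; leave alone
- loose_board: bystander: bare green circuit board 70 x 45 mm; origin on its underside; leave alone
- cleaner_tin: bystander: black tip-cleaner tin, 64 mm across, 28 mm high; origin on its underside; leave alone
Mind the look-alikes: they are no part of the job. Leave any pink or purple look-alike of the plate3 alone.

How it is judged:
By the outcome, as a careful person would: the job done as asked, in the order asked, and still so for the second after the job is handed in, while the arm keeps its last pose, push and grip.
It also fails if it takes over 72 s, if anything falls off the work surface, if the arm or the gripper's body presses on something with over 40 N, if the wrist force passes 120 N, or if a joint passes its speed limit or range.

### The arm

A 6-joint arm with a two-finger parallel gripper is mounted at the origin on the work surface. World frame = base frame: x ahead of the robot, y to its left, z up, the work surface at z = 0. Lengths are in m, angles in degrees, forces in N, time in s.
With the tool pointing down it reaches from about 0.375 to 0.9 m from the base axis. Payload 3.1 kg.
Tool frame: the origin (TCP) lies on the centre line of the jaws, within the pads' length; the fingertips stand 8 mm ahead of it and the grasp point (between the pads) lies 11 mm behind it; z points along the fingers, y is the line along which they close (so a half turn about z gives the same grasp; the last joint's range is limited). The gripper opens to 87 mm and grips with 3 to 60 N. Pads are 19 mm wide; open, the fingers measure 117 mm over their backs; the gripper's body (75 mm by 190 mm) begins 51 mm behind the grasp point.
Start: joints at [-75.029, 30.224, 82.088, -0, 67.689, -10.227], TCP at [0.266, -0.565, 0.231] pointing down, gripper open.
Joint ranges: [-176.69, 176.69], [-43.24, 126.21], [12.49, 139.97], [-82, 262], [0, 151.66], [-163.58, 163.58]. Speed limits (degrees/s): [159.86, 159.86, 180, 180, 180, 180].

### API

Orientations are given as a 3x3 rotation matrix whose columns are the frame's x, y, z axes.
In Python, from rig import * gives the robot as it stands.
- The arm moves only by the tool step_arm, never from a script. Its argument "targets" is a list of rows, each a list of 5 numbers: the opening, from -1 (shut) to 1 (fully open), then the shift along the world's x, y, z normalised to -1 to 1, where 1 is 0.25 m, then the turn about the world's z normalised to -1 to 1, where 1 is 180 degrees. In form: [[fingers, x, y, z, turn], ...]. A call has 1 to 20 rows; each row is the pose to reach, as a shift and turn from the pose commanded when the call began, turning the shorter way round; what a row does not reach only later rows make up. A row lasts 1/10 s, in which the tool goes at most 50 mm and 8.59 degrees, less where a joint would pass 70% of its speed; a pose out of reach is approached as far as the arm can. A call with a number of a shift or a turn outside -1 to 1 is refused whole. A call with a gripper value outside its range is refused whole. The fingers move at their own pace and stop on an object; the grip force is fixed at half the most. Time passes only in rows, so rows that repeat a pose let the fingers close. It gives the time, the measured TCP pose, the force, the opening and the grip force at its end, in the units of the state.
- read_state(): the state, without advancing time (a new reading comes with each control period).
- capture(name): name is "scene" or "top" or "wrist"; returns a dict with "color" (384x512x3 uint8, red, green, blue), "mtx" (3x3 intrinsics, pixels), "pose" (4x4, takes a point from camera to world coordinates). Camera axes: x right, y down, z forward; pixel columns grow to the right and rows downward; lengths in m; the calibration is good to about 2 mm. The wrist camera is an equidistant fisheye: a pixel r from the principal point sees the ray r / f radians off the axis. A picture is of the moment at which its call begins. There is no depth.
- hand_in(): hands the job in; it is judged then, once.
The state is a dict: "time_s": time; "joint_positions": joint angles; "qvel": joint speeds; "tau": joint torques, N m; "position": TCP position; "tcp_rot": TCP orientation; "force": force on the tool from outside, world axes, zero at the start; "moment": the same for the moment, N m; "opening": opening from 0.0 (shut) to 1.0 (fully open); "grasp_force": force on a finger pad.
Only numpy, scipy, OpenCV 4.12 (cv2) and the standard library are available. Lean on these libraries where they do the work, as an engineer would, in place of code of your own. Each camera call takes 0.05 s, during which the arm holds its last target. There are 200 camera calls.

## Working session

There is one attempt and no reset: what is moved stays moved. The work goes in short steps, Python scripts to look and compute and a tool call to move; the robot and the scene stay as the last step left them, time stands still between calls to the robot, and variables do not carry over. Pictures are saved under pics/ and viewed, at most 12 in all, crops included, and the job is handed in when it is done.

Besides the shell and the picture viewer there is one more tool, called after "Request:" in YAML: its name, and indented under it one key for each argument. step_arm: Moves the arm, as the interface text tells. Scaled input: -1 to 1 covers 0.25 m each way for a shift and 180 degrees each way for a turn. Its arguments: {"type":"object","properties":{"targets":{"type":"array","items":{"type":"array","items":{"type":"number"}}}},"required":["targets"]}

```bash
mkdir -p pics; ls; python3 - <<'E'
from rig import *
import cv2,numpy as np
for n in ("scene","top"):
    c=capture(n); cv2.imwrite(f"pics/{n}0.png",cv2.resize(c["color"][:,:,::-1],(800,600),interpolation=cv2.INTER_CUBIC)); np.savez(f"{n}0.npz",**c)
    print(n,c["mtx"].round(1).tolist(),c["pose"].round(3).tolist())
s=read_state();print({k:np.round(v,3).tolist() for k,v in s.items()})
E
```

```text
pics
scene [[438.3, 0.0, 260.9], [0.0, 438.3, 191.8], [0.0, 0.0, 1.0]] [[0.754, 0.555, -0.351, 0.971], [0.657, -0.648, 0.385, -0.392], [-0.013, -0.521, -0.854, 0.991], [0.0, 0.0, 0.0, 1.0]]
top [[375.6, 0.0, 256.4], [0.0, 375.6, 193.4], [0.0, 0.0, 1.0]] [[-0.025, -0.978, 0.206, 0.394], [-1.0, 0.025, -0.001, 0.006], [-0.004, -0.206, -0.979, 0.921], [0.0, 0.0, 0.0, 1.0]]
{'time_s': 0.1, 'joint_positions': [-75.031, 30.274, 82.148, -0.001, 67.691, -10.226], 'qvel': [0.044, -0.26, -0.148, -0.021, 0.073, 0.091], 'tau': [-0.0, -44.099, -17.715, 0.063, 0.053, -0.0], 'position': [0.266, -0.565, 0.23], 'tcp_rot': [[0.905, 0.426, -0.001], [0.426, -0.905, 0.002], [0.0, -0.002, -1.0]], 'force': [-0.817, -0.118, 0.296], 'moment': [0.05, 0.058, 0.017], 'grasp_force': 0.0, 'opening': 1.003}
```

View pics/scene0.png

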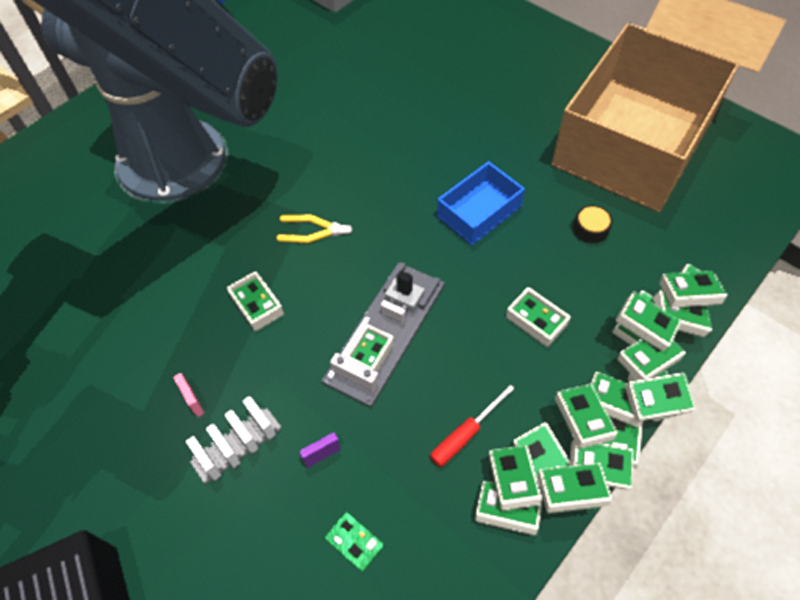

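View pics/top0.png

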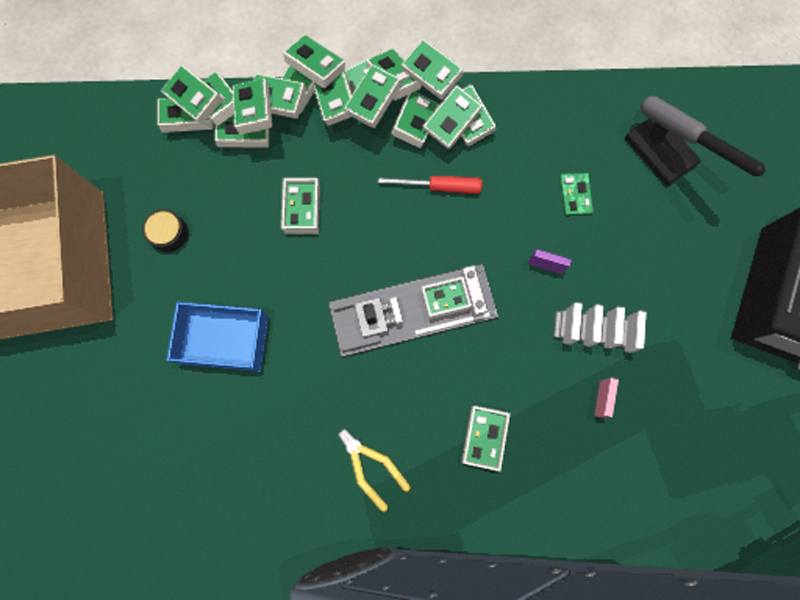

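The scene picture shows the jig around (385,335), with its handle at (405,280), and the rack with four grey plates at (200–265, 410–460). The pink (188,394) and purple (320,449) blocks lying on the bench are look-alikes. In the top picture the jig is at (413,310) and the rack at (602,327). The four upright grey plates in the rack fit the description because they are grey aluminium and stand in slots. I'll confirm with an enlarged crop.

```bash
cat > h.py <<'E'
import numpy as np, cv2
def ray(c,px):
    px=np.atleast_2d(px).astype(float); K=c["mtx"]; T=c["pose"]
    d=np.c_[(px[:,0]-K[0,2])/K[0,0],(px[:,1]-K[1,2])/K[1,1],np.ones(len(px))]
    return T[:3,3],d@T[:3,:3].T
def fray(c,px):
    px=np.atleast_2d(px).astype(float); K=c["mtx"]; T=c["pose"]
    u=(px-[K[0,2],K[1,2]])/[K[0,0],K[1,1]]; th=np.linalg.norm(u,axis=1)
    d=np.c_[u*np.sinc(th/np.pi)[:,None]*0+u/np.maximum(th,1e-9)[:,None]*np.sin(th)[:,None],np.cos(th)]
    return T[:3,3],d@T[:3,:3].T
def onz(o,d,z): return o+d*((z-o[2])/d[:,2])[:,None]
def tri(o1,d1,o2,d2):
    d1=d1/np.linalg.norm(d1);d2=d2/np.linalg.norm(d2)
    A=sum(np.eye(3)-np.outer(d,d) for d in(d1,d2)); b=sum((np.eye(3)-np.outer(d,d))@o for o,d in((o1,d1),(o2,d2)))
    p=np.linalg.solve(A,b); return p, np.linalg.norm(np.cross(p-o1,d1))+np.linalg.norm(np.cross(p-o2,d2))
E
python3 - <<'E'
from h import *
s=np.load("scene0.npz");t=np.load("top0.npz")
a=cv2.resize(t["color"][160:236,205:420,::-1],(800,283),interpolation=cv2.INTER_CUBIC)
b=cv2.resize(s["color"][160:320,110:290,::-1],None,fx=2,fy=2)
b=cv2.resize(s["color"][165:260,200:290,::-1],(300,317),interpolation=cv2.INTER_CUBIC)
b2=cv2.resize(s["color"][235:315,110:225,::-1],(456,317),interpolation=cv2.INTER_CUBIC)
im=np.zeros((600,800,3),np.uint8);im[:283]=a;im[283:,:300]=b;im[283:,310:766]=b2
cv2.imwrite("pics/crop1.png",im)
for n,z,p in (("jig",.01,(413,310)),("handle",.08,(369,312)),("rack",.05,(602,327))): print(n,onz(*ray(t,np.array(p)/1.5625),z).round(3))
for n,z,p in (("handle",.08,(405,270)),("rack",.05,(230,430))): print(n,onz(*ray(s,np.array(p)/1.5625),z).round(3))
E
```

```text
jig [[ 0.573 -0.015  0.01 ]]
handle [[0.558 0.051 0.08 ]]
rack [[ 0.532 -0.297  0.05 ]]
handle [[0.557 0.058 0.08 ]]
rack [[ 0.534 -0.302  0.05 ]]
```

View pics/crop1.png

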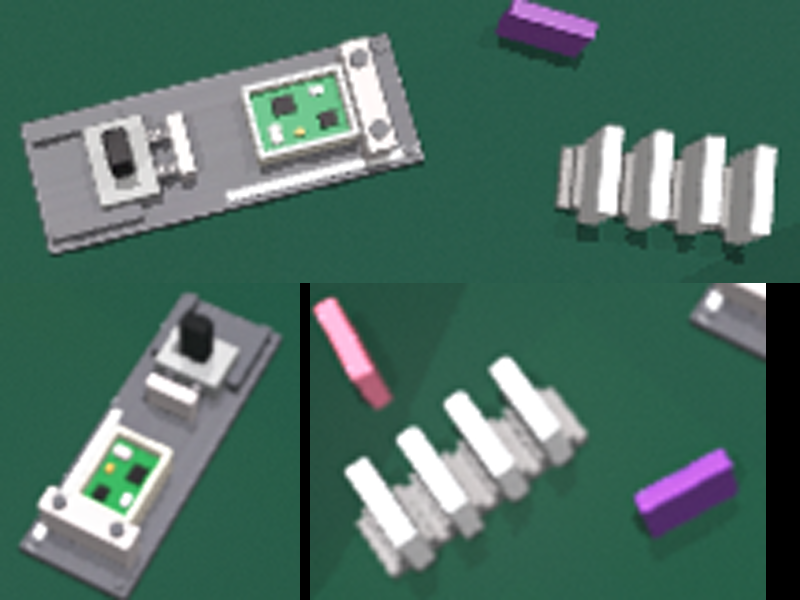

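The crop confirms it: four white/grey plates standing in the rack slots, and the pink and purple blocks are separate and lying on the bench. Moving the wrist camera over the rack.

Request:
step_arm:
  targets:
    - [1, 1, 1, 0.2, 0.36]
    - [1, 1, 1, 0.2, 0.36]
    - [1, 1, 1, 0.2, 0.36]
    - [1, 1, 1, 0.2, 0.36]
    - [1, 1, 1, 0.2, 0.36]
    - [1, 1, 1, 0.2, 0.36]
    - [1, 1, 1, 0.2, 0.36]
    - [1, 1, 1, 0.2, 0.36]
    - [1, 1, 1, 0.2, 0.36]
    - [1, 1, 1, 0.2, 0.36]

```text
time_s: 1.1
position: [0.5156, -0.3155, 0.28]
tcp_rot: [[0.001, 1.0, -0.001], [1.0, -0.001, 0.0], [0.0, -0.001, -1.0]]
force: [-0.7, -1.0, -0.1]
opening: 0.999
grasp_force: 0.0
```

```bash
python3 - <<'E'
from rig import *
from h import *
c=capture("wrist"); np.savez("w0.npz",**c); cv2.imwrite("pics/w0.png",cv2.resize(c["color"][:,:,::-1],(800,600),interpolation=cv2.INTER_CUBIC))
print(c["mtx"].round(1).tolist(),c["pose"].round(3).tolist())
s=read_state();print(s["position"],np.round(s["tcp_rot"],3).tolist(),s["time_s"],s["force"])
E
```

```text
[[297.3, 0.0, 253.8], [0.0, 297.3, 193.3], [0.0, 0.0, 1.0]] [[1.0, -0.001, -0.001, 0.516], [-0.001, -0.956, -0.295, -0.234], [-0.001, 0.295, -0.956, 0.433], [0.0, 0.0, 0.0, 1.0]]
[ 0.51528718 -0.31600392  0.27999949] [[0.002, 1.0, -0.001], [1.0, -0.002, 0.0], [0.0, -0.001, -1.0]] 1.15 [-0.12913355 -0.97808256 -0.01096067]
```

View pics/w0.png

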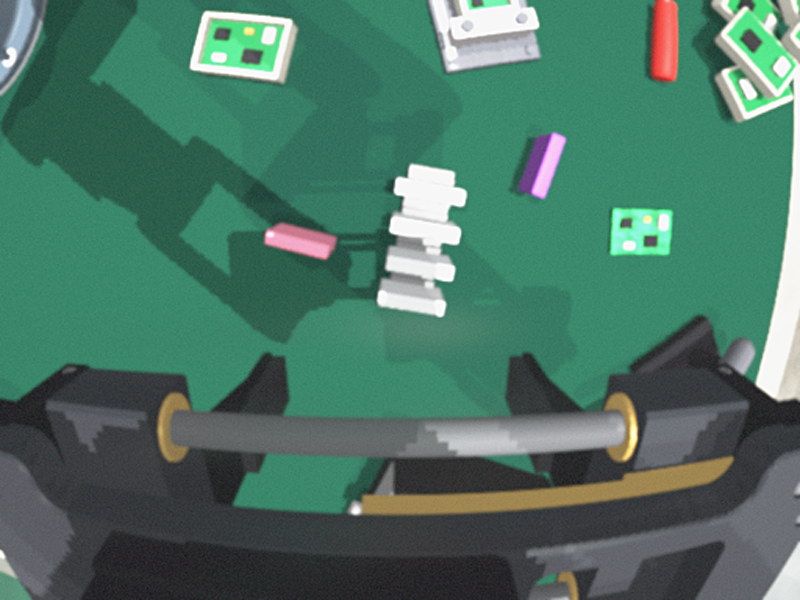

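The wrist view shows the rack plates at (430,190), (425,228), (420,263) and (412,298), pink at (300,240), purple at (543,165) and the jig end at (485,40). I'll go lower for two close views of the rack.

Request:
step_arm:
  targets:
    - [1, 0.04, -0.16, -0.56, 0]
    - [1, 0.04, -0.16, -0.56, 0]
    - [1, 0.04, -0.16, -0.56, 0]
    - [1, 0.04, -0.16, -0.56, 0]
    - [1, 0.04, -0.16, -0.56, 0]

```text
time_s: 1.65
position: [0.5248, -0.3561, 0.1399]
tcp_rot: [[0.003, 1.0, -0.002], [1.0, -0.003, 0.002], [0.002, -0.002, -1.0]]
force: [0.9, 1.3, -0.3]
opening: 0.996
grasp_force: 0.0
```

```bash
python3 - <<'E'
from rig import *
from h import *
c=capture("wrist"); np.savez("w1.npz",**c)
E
```

Request:
step_arm:
  targets:
    - [1, 0, -0.24, 0.0, 0]
    - [1, 0, -0.24, 0.0, 0]
    - [1, 0, -0.24, 0.0, 0]

```text
time_s: 2.0
position: [0.5271, -0.4186, 0.1445]
tcp_rot: [[0.003, 1.0, 0.005], [1.0, -0.003, -0.006], [-0.006, 0.005, -1.0]]
force: [-0.2, 1.0, -0.4]
opening: 0.999
grasp_force: 0.0
```

```bash
python3 - <<'E'
from rig import *
from h import *
c2=capture("wrist"); np.savez("w2.npz",**c2)
c1=np.load("w1.npz")
im=np.hstack([c1["color"],c2["color"]])[:,:,::-1]
im=np.vstack([c1["color"][20:270,100:420],c2["color"][20:270,100:420]])[:,:,::-1]
a=cv2.resize(c1["color"][:260,106:406,::-1],(400,347));b=cv2.resize(c2["color"][:260,106:406,::-1],(400,347))
cv2.imwrite("pics/w12.png",np.hstack([a,b]))
for c in(c1,c2): print(np.round(c["pose"][:3,3],4))
def plates(c):
    hsv=cv2.cvtColor(c["color"],cv2.COLOR_RGB2HSV); m=((hsv[...,1]<45)&(hsv[...,2]>205)).astype(np.uint8)
    m[260:]=0
    n,l,st,ce=cv2.connectedComponentsWithStats(m)
    for i in range(1,n):
        if st[i,4]>150:
            r=cv2.minAreaRect(np.argwhere(l==i)[:,::-1].astype(np.float32)); print(st[i].tolist(),np.round(r[0],1),np.round(r[1],1),round(r[2],1))
plates(c1);print();plates(c2)
E
```

```text
[ 0.5259 -0.2751  0.2933]
[ 0.527  -0.3364  0.2973]
[240, 64, 73, 34, 1593] [276.4  79.4] [72.4 25.4] 10.6
[230, 92, 77, 82, 4231] [269.4 131.6] [71.3 76.2] 8.1
[224, 179, 66, 31, 1407] [257.4 192.5] [65.3 25.8] 8.7

[236, 0, 72, 24, 1030] [271.6   9.5] [70.7 15.7] 10.2
[248, 26, 43, 12, 224] [269.2  31.1] [43.1  5.7] 10.1
[231, 33, 73, 27, 1215] [267.2  44.6] [71.2 18.5] 10.1
[111, 58, 59, 22, 775] [140.4  67.9] [57.8 13.7] 9.8
[227, 58, 71, 40, 1762] [263.4  76.4] [71.  31.7] 10.0
[218, 92, 72, 50, 2328] [254.5 116. ] [70.4 45.2] 9.5
```

View pics/w12.png

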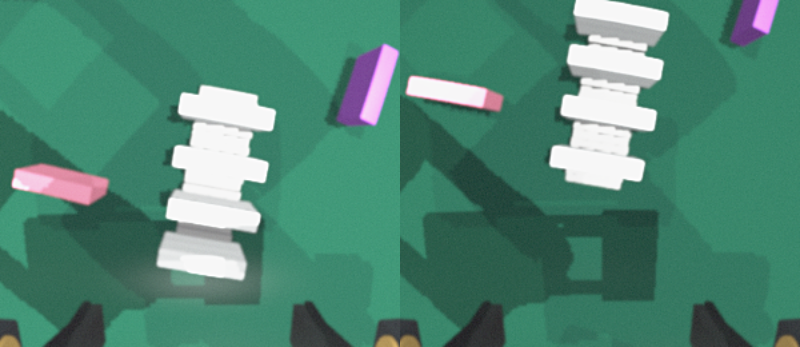

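The left view shows plates A to D from top to bottom at crop rows about 110, 162, 212 and 258. The right view shows them at rows 22, 65, 110 and 162. Next I extract plate corners in both views and triangulate.

```bash
python3 - <<'E'
from h import *
for n in("w1","w2"):
    c=np.load(n+".npz"); im=c["color"][:225,190:340]
    im=cv2.resize(im,None,fx=4,fy=4,interpolation=cv2.INTER_CUBIC)
    hsv=cv2.cvtColor(im,cv2.COLOR_RGB2HSV); m=((hsv[...,1]<75)&(hsv[...,2]>110)).astype(np.uint8)
    cs,_=cv2.findContours(m,cv2.RETR_EXTERNAL,cv2.CHAIN_APPROX_NONE)
    k=max(cs,key=cv2.contourArea); p=cv2.approxPolyDP(k,7,True)[:,0]
    q=(p+.5)/4-.5+[190,0]
    print(n); print(q.round(1).tolist())
E
```

```text
w1
[[256.9, 62.9], [253.4, 70.1], [241.6, 69.1], [239.1, 84.9], [251.1, 90.9], [247.4, 108.4], [237.4, 108.4], [234.1, 123.9], [244.1, 127.6], [241.6, 140.6], [235.9, 141.4], [231.4, 148.9], [229.4, 162.1], [239.1, 167.6], [237.4, 172.9], [228.4, 174.4], [222.1, 196.6], [223.9, 200.6], [232.6, 202.4], [224.9, 204.9], [222.9, 202.9], [223.9, 205.4], [217.1, 205.6], [215.6, 210.1], [220.9, 210.9], [217.6, 213.1], [223.6, 215.9], [220.9, 217.9], [219.9, 216.1], [220.9, 218.1], [228.9, 217.9], [229.4, 220.4], [236.9, 219.9], [237.6, 222.1], [253.6, 221.9], [260.9, 224.4], [265.1, 222.4], [266.6, 224.4], [280.4, 220.9], [278.4, 223.1], [282.9, 223.1], [282.9, 220.4], [290.9, 217.4], [293.1, 218.9], [293.4, 216.1], [296.9, 218.1], [299.4, 214.6], [295.9, 212.9], [298.4, 210.9], [300.1, 213.6], [300.6, 210.9], [297.1, 209.1], [300.1, 208.6], [298.1, 204.4], [298.6, 207.1], [293.9, 203.4], [290.9, 205.9], [291.6, 196.1], [285.9, 182.4], [279.4, 179.9], [280.1, 171.9], [298.4, 173.1], [301.6, 160.9], [293.9, 151.1], [286.4, 148.6], [286.1, 141.9], [289.1, 134.9], [300.6, 136.9], [305.1, 135.1], [307.1, 121.9], [292.4, 116.4], [292.9, 106.1], [295.6, 97.9], [309.9, 97.4], [312.6, 83.1], [300.1, 78.6], [297.6, 70.4]]
w2
[[237.1, -0.4], [235.1, 9.9], [238.1, 22.9], [246.4, 25.9], [247.9, 31.6], [234.6, 32.1], [232.1, 34.4], [230.4, 46.9], [235.1, 55.9], [241.4, 57.4], [238.4, 70.9], [229.9, 69.9], [227.1, 72.6], [226.1, 85.6], [236.6, 89.9], [232.6, 107.6], [220.4, 108.4], [217.1, 122.6], [218.9, 125.1], [228.9, 126.6], [230.6, 135.9], [269.4, 142.4], [273.6, 134.4], [285.4, 135.9], [287.6, 133.1], [289.4, 120.4], [276.9, 115.6], [278.6, 97.4], [293.9, 98.1], [296.9, 95.9], [297.9, 82.6], [284.4, 79.1], [283.4, 74.9], [286.4, 65.1], [292.4, 65.9], [301.4, 58.9], [303.4, 45.4], [289.4, 39.4], [305.6, 22.1], [307.6, 9.9], [262.9, -0.4]]
```

```bash
python3 - <<'E'
from h import *
a=np.load("w1.npz");b=np.load("w2.npz")
for n,p,q in(("A_UR",(312.6,82.6),(307.8,9.2)),("A_LL",(239,85.3),(235,10.2)),("B_UL",(237,107.8),(233.2,32.3)),("B_UR",(307.3,121.5),(303.6,45)),("B_LL",(234,124.2),(230.2,47))):
    (o1,d1),(o2,d2)=fray(a,p),fray(b,q); P,e=tri(o1,d1[0],o2,d2[0]); print(n,P.round(4),round(e,4))
z=.056
Q={"A":(a,[(241.6,68.6),(312.8,82.6),(310.1,97.8),(238.9,85.3)]),"B":(a,[(237,107.8),(307.3,121.5),(305.2,135.8),(234,124.2)]),
"B2":(b,[(233.2,32.3),(303.6,45),(301.4,59.2),(230.2,47)]),"C":(b,[(228.2,70.3),(298.1,82.3),(296.2,98),(225.9,86)]),"D":(b,[(219.8,108),(289.6,120),(287.6,135.3),(217,123)])}
for k,(c,p) in Q.items():
    w=onz(*fray(c,p),z)[:,:2]; m=w.mean(0); v=(w[1]-w[0]+w[2]-w[3])/2; t=(w[0]-w[3]+w[1]-w[2])/2
    print(k,m.round(4),"width",np.linalg.norm(v).round(4),"ang",np.degrees(np.arctan2(v[1],v[0])).round(1),"thick",np.linalg.norm(t).round(4))
E
```

```text
A_UR [ 0.5723 -0.2562  0.0556] 0.0001
A_LL [ 0.5139 -0.2595  0.0584] 0.0004
B_UL [ 0.512  -0.2773  0.053 ] 0.0002
B_UR [ 0.5684 -0.2879  0.0554] 0.0001
B_LL [ 0.5097 -0.2904  0.0557] 0.0
A [ 0.5431 -0.2575] width 0.0571 ang -9.9 thick 0.0131
B [ 0.5393 -0.2888] width 0.0574 ang -9.9 thick 0.0125
B2 [ 0.5392 -0.2892] width 0.0574 ang -9.8 thick 0.0124
C [ 0.5352 -0.321 ] width 0.0569 ang -9.7 thick 0.013
D [ 0.5282 -0.3516] width 0.0577 ang -10.1 thick 0.0125
```

Plate heights triangulate to 53–58 mm (56 expected), widths are about 57 mm and spacing is about 32 mm, so the measurements hold. I'll grasp plate A, the one nearest the jig, across its 56 mm width.

Request:
step_arm:
  targets:
    - [1, 0.068, 0.63, 0, -0.0545]
    - [1, 0.068, 0.63, 0, -0.0545]
    - [1, 0.068, 0.63, 0, -0.0545]
    - [1, 0.068, 0.63, 0, -0.0545]
    - [1, 0.068, 0.63, 0, -0.0545]
    - [1, 0.068, 0.63, 0, -0.0545]

```text
time_s: 2.65
position: [0.5437, -0.2583, 0.1417]
tcp_rot: [[0.169, 0.986, 0.002], [0.986, -0.169, -0.002], [-0.001, 0.002, -1.0]]
force: [0.4, -0.5, -0.4]
opening: 0.997
grasp_force: 0.0
```

```bash
python3 - <<'E'
from rig import *
from h import *
c=capture("wrist"); np.savez("w3.npz",**c)
s=read_state();print(s["position"],np.round(s["tcp_rot"],4).tolist(),s["time_s"],s["force"])
E
```

```text
[ 0.54365704 -0.25906344  0.14146845] [[0.1707, 0.9853, 0.0017], [0.9853, -0.1707, -0.0017], [-0.0014, 0.002, -1.0]] 2.7 [-0.58282241 -0.46568075  0.98368359]
```

Request:
step_arm:
  targets:
    - [1, 0, 0, -0.16, 0]
    - [1, 0, 0, -0.32, 0]
    - [1, 0, 0, -0.4, 0]
    - [1, 0, 0, -0.44, 0]
    - [1, 0, 0, -0.44, 0]
    - [1, 0, 0, -0.44, 0]
    - [-1, 0, 0, -0.44, 0]
    - [-1, 0, 0, -0.44, 0]
    - [-1, 0, 0, -0.44, 0]
    - [-1, 0, 0, -0.44, 0]
    - [-1, 0, 0, -0.44, 0]
    - [-1, 0, 0, -0.44, 0]

```text
time_s: 3.9
position: [0.5432, -0.2579, 0.0309]
tcp_rot: [[0.17, 0.985, 0.0], [0.985, -0.17, -0.0], [-0.0, 0.0, -1.0]]
force: [-0.0, -0.4, 2.5]
opening: 0.639
grasp_force: 30.0
```

Plate A is gripped (55.6 mm, 30 N). Next I lift it and look at the jig from two places.

Request:
step_arm:
  targets:
    - [-1, 0, 0, 0.06, 0]
    - [-1, 0, 0, 0.2, 0]
    - [-1, 0, 0, 0.4, 0]
    - [-1, 0, 0, 0.6, 0]
    - [-1, 0.128, 0.43, 0.68, 0.133]
    - [-1, 0.128, 0.43, 0.68, 0.133]
    - [-1, 0.128, 0.43, 0.68, 0.133]
    - [-1, 0.128, 0.43, 0.68, 0.133]
    - [-1, 0.128, 0.43, 0.68, 0.133]
    - [-1, 0.128, 0.43, 0.68, 0.133]

```text
time_s: 4.9
position: [0.5747, -0.1516, 0.2004]
tcp_rot: [[-0.241, 0.97, -0.001], [0.97, 0.241, -0.0], [-0.0, -0.001, -1.0]]
force: [0.3, -0.4, -0.9]
opening: 0.639
grasp_force: 30.0
```

```bash
python3 - <<'E'
from rig import *
from h import *
c=capture("wrist"); np.savez("w4.npz",**c)
E
```

Request:
step_arm:
  targets:
    - [-1, 0, 0.4, 0, 0]
    - [-1, 0, 0.4, 0, 0]
    - [-1, 0, 0.4, 0, 0]
    - [-1, 0, 0.4, 0, 0]
    - [-1, 0, 0.4, 0, 0]

```text
time_s: 5.45
position: [0.5754, -0.052, 0.2004]
tcp_rot: [[-0.242, 0.97, 0.0], [0.97, 0.242, -0.001], [-0.001, 0.0, -1.0]]
force: [0.4, -0.9, -1.0]
opening: 0.641
grasp_force: 30.0
```

```bash
python3 - <<'E'
from rig import *
from h import *
c=capture("wrist"); np.savez("w5.npz",**c)
s=read_state();print(s["position"],np.round(s["tcp_rot"],4).tolist(),s["time_s"],s["opening"])
a=np.load("w4.npz")
A=cv2.resize(a["color"][:266,130:400,::-1],(400,394),interpolation=cv2.INTER_CUBIC);B=cv2.resize(c["color"][:266,130:400,::-1],(400,394),interpolation=cv2.INTER_CUBIC)
cv2.imwrite("pics/w45.png",np.hstack([A,B]))
E
```

```text
[ 0.57540394 -0.05228616  0.20045778] [[-0.2418, 0.9703, 0.0003], [0.9703, 0.2418, -0.0006], [-0.0006, 0.0001, -1.0]] 5.5 0.6392277102552106
```

View pics/w45.png

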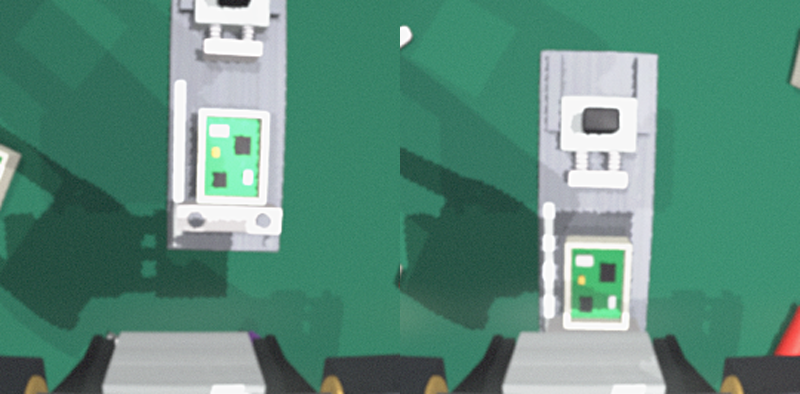

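The left view shows, in crop pixels, the pad face edge at row ~55, the enclosure (200–268, 110–203), the backstop (175–280, 207–233) and a white side strip (180, 82–200). In the right view the handle is at (601,120), the pad at (598,180), the enclosure at (598,283) and the strip at (549, 205–318). I'll extract the edges, including the strip's height.

```bash
python3 - <<'E'
from h import *
for n in("w4","w5"):
    c=np.load(n+".npz"); im=cv2.resize(c["color"][:225,130:400],None,fx=4,fy=4,interpolation=cv2.INTER_CUBIC)
    hsv=cv2.cvtColor(im,cv2.COLOR_RGB2HSV)
    print(n,"V jig",[int(x) for x in hsv[(88 if n=="w4" else 150)*4, 4*60:4*200:40,2]])
    for nm,m in(("bright",(hsv[...,1]<40)&(hsv[...,2]>222)),("jig",(hsv[...,1]<75)&(hsv[...,2]>90)),("dark",hsv[...,2]<70)):
        m=cv2.morphologyEx(m.astype(np.uint8),cv2.MORPH_OPEN,np.ones((5,5)))
        cs,_=cv2.findContours(m,cv2.RETR_EXTERNAL,cv2.CHAIN_APPROX_NONE)
        for k in cs:
            if cv2.contourArea(k)>16*(60 if nm!="jig" else 3000):
                p=cv2.approxPolyDP(k,10,True)[:,0]; q=(p+.5)/4-.5+[130,0]
                print(nm,int(cv2.contourArea(k)/16),q.round(1).tolist()[:24])
E
```

```text
w4 V jig [109, 108, 113, 111, 107, 113, 247, 96, 243, 247, 246, 246, 250, 223]
bright 1112 [[248.4, 140.4], [247.9, 157.9], [260.4, 155.1], [254.9, 147.4], [261.6, 142.6], [269.1, 150.6], [261.4, 155.1], [312.6, 158.1], [319.1, 155.6], [318.1, 139.6]]
bright 3063 [[264.6, 72.6], [262.6, 135.9], [308.1, 137.6], [311.6, 75.6]]
bright 634 [[253.6, 53.4], [248.6, 53.9], [248.1, 136.4], [253.9, 132.9]]
bright 1113 [[261.9, -0.4], [262.4, 14.1], [296.4, 16.6], [293.1, 26.9], [278.4, 25.6], [276.9, 16.9], [273.4, 17.6], [273.6, 24.1], [267.4, 27.4], [268.4, 35.1], [306.6, 36.6], [306.9, 28.4], [298.9, 26.1], [297.4, 16.4], [311.1, 16.4], [311.6, -0.4], [299.4, -0.4], [296.9, 4.9], [287.9, 5.9]]
jig 13209 [[245.1, -0.4], [242.1, 167.1], [316.4, 169.9], [320.6, 145.9], [323.1, -0.4], [298.1, -0.4], [292.1, 4.1], [279.1, 3.9], [276.6, -0.4]]
dark 71 [[277.4, 1.6], [295.6, 3.4], [297.6, -0.4]]
w5 V jig [86, 84, 84, 87, 244, 125, 148, 152, 151, 149, 228, 181, 144, 145]
bright 3149 [[298.4, 139.1], [288.9, 141.1], [287.4, 165.6], [241.1, 164.4], [240.6, 221.1], [283.1, 221.9], [287.1, 167.1], [288.1, 188.4], [291.4, 186.6], [287.1, 194.1], [291.4, 195.4], [290.6, 199.4], [295.4, 199.4]]
bright 512 [[231.6, 136.1], [225.6, 141.1], [228.6, 214.6], [233.1, 213.4]]
bright 3231 [[301.6, 37.1], [288.6, 36.4], [289.4, 66.4], [239.1, 65.1], [238.4, 99.4], [249.1, 102.1], [249.6, 113.9], [244.1, 115.6], [243.9, 125.1], [282.6, 125.6], [283.6, 116.9], [276.1, 114.4], [276.9, 102.1], [288.6, 101.9], [289.4, 88.9], [298.4, 88.4], [293.9, 82.9], [301.6, 74.4]]
bright 420 [[275.1, 36.1], [272.1, 46.4], [264.9, 52.6], [266.1, 61.1], [285.4, 62.6], [287.6, 36.6]]
bright 65 [[133.4, 17.6], [129.6, 18.1], [129.6, 30.1], [136.6, 24.4]]
jig 14793 [[225.6, 33.4], [223.4, 220.9], [210.6, 224.4], [296.9, 224.4], [303.9, 37.1]]
```

```bash
python3 - <<'E'
from h import *
a=np.load("w4.npz");b=np.load("w5.npz")
print(a["pose"][:3,3].round(4),b["pose"][:3,3].round(4))
T={"strip_topR":((253.8,53.2),(232,135.9)),"pad_L":((268.2,35.5),(243.8,125.4)),"pad_R":((306.8,36.9),(282.8,125.9)),
"enc_L":((264.0,72.6),(241,164.2)),"enc_R":((311.8,75.3),(287.6,166.2))}
for n,(p,q) in T.items():
    (o1,d1),(o2,d2)=fray(a,p),fray(b,q); P,e=tri(o1,d1[0],o2,d2[0]); print(n,P.round(4),round(e,4))
w=lambda c,p,z: onz(*fray(c,p),z)[:,:2]
e0=w(b,[(225.4,33.2),(304.1,37)],.01); e1=w(a,[(242,167.3),(316.8,170.1)],.01)
print("jig corners",e0.round(4).tolist(),e1.round(4).tolist(),np.linalg.norm(e0[1]-e0[0]),np.linalg.norm(e1[1]-e1[0]),np.linalg.norm(e0.mean(0)-e1.mean(0)))
C=(e0.mean(0)+e1.mean(0))/2; X=e0.mean(0)-e1.mean(0); X/=np.linalg.norm(X); Y=np.array([-X[1],X[0]])
print("C",C.round(4),"Xang",np.degrees(np.arctan2(X[1],X[0])))
J=lambda P:np.c_[(P-C)@X,(P-C)@Y].round(4).tolist()
print("side edges angs",[np.degrees(np.arctan2(*(e0[i]-e1[i])[::-1])).round(2) for i in(0,1)])
for nm,c,p,z in(("pad w4",a,[(268.2,35.5),(306.8,36.9)],.041),("pad w5",b,[(243.8,125.4),(282.8,125.9)],.041),
 ("enc w4",a,[(264,72.6),(311.8,75.3),(308.4,137.8),(262.4,136)],.04),("enc w5",b,[(241,164.2),(287.6,166.2)],.04),("backstop face w4",a,[(248.2,140.2),(318.4,139.4)],.046),
 ("strip w4 z12",a,[(248.4,53.2),(253.8,53.2),(253.9,135)],.012),("strip w5 z12",b,[(231.8,135.9)],.012),("strip z20",a,[(253.8,53.2)],.02),("strip z20",b,[(231.8,135.9)],.02)): print(nm,J(w(c,p,z)))
E
```

```text
[ 0.5556 -0.0727  0.3536] [0.5561 0.027  0.3536]
strip_topR [ 0.541  -0.0149  0.0097] 0.0005
pad_L [0.5519 0.0026 0.04  ] 0.0006
pad_R [0.5913 0.0122 0.0407] 0.0
enc_L [ 0.5581 -0.038   0.0433] 0.0008
enc_R [ 0.6064 -0.0276  0.0452] 0.0012
jig corners [[0.5046, 0.1007], [0.5925, 0.1191]] [[0.56, -0.1479], [0.6476, -0.1292]] 0.08978326065490318 0.08965476943844328 0.25447524056638754
C [ 0.5762 -0.0143] Xang 102.53355278245839
side edges angs [np.float64(102.55), np.float64(102.52)]
pad w4 [[0.0215, 0.0198], [0.0226, -0.0205]]
pad w5 [[0.0219, 0.0203], [0.0227, -0.0205]]
enc w4 [[-0.0188, 0.0231], [-0.0189, -0.027], [-0.086, -0.0264], [-0.0859, 0.0228]]
enc w5 [[-0.02, 0.0225], [-0.0208, -0.0278]]
backstop face w4 [[-0.0901, 0.0376], [-0.0865, -0.0361]]
strip w4 z12 [[0.0065, 0.0403], [0.0066, 0.0342], [-0.088, 0.0317]]
strip w5 z12 [[0.0074, 0.0348]]
strip z20 [[0.0052, 0.0342]]
strip z20 [[0.0083, 0.0342]]
```

The strip is flat paint (z≈10 mm), the pad top is at 40 mm and the jig measures 89.7 × 254.5 mm, so the frame is sound. Its centre is (0.5762,−0.0143) and its x axis is at 102.5°. The gap is about 41 mm, and the enclosure stands about 2.5 mm clear of the backstop. Now I'll bring plate 1 over the gap.

Request:
step_arm:
  targets:
    - [-1, 0.016, 0.094, -0.2, -0.0083]
    - [-1, 0.016, 0.094, -0.4, -0.0083]
    - [-1, 0.016, 0.094, -0.444, -0.0083]
    - [-1, 0.016, 0.094, -0.444, -0.0083]
    - [-1, 0.016, 0.094, -0.444, -0.0083]
    - [-1, 0.016, 0.094, -0.444, -0.0083]
    - [-1, 0.016, 0.094, -0.444, -0.0083]

```text
time_s: 6.2
position: [0.5805, -0.0278, 0.0913]
tcp_rot: [[-0.218, 0.976, 0.004], [0.976, 0.218, -0.001], [-0.002, 0.003, -1.0]]
force: [0.7, 0.6, 0.3]
opening: 0.635
grasp_force: 30.0
```

```bash
cat >> h.py <<'E'
C=np.array([.5762,-.0143]);ang=np.radians(102.53);X=np.array([np.cos(ang),np.sin(ang)]);Y=np.array([-X[1],X[0]])
J=lambda P:np.c_[(np.atleast_2d(P)-C)@X,(np.atleast_2d(P)-C)@Y].round(4)
E
python3 - <<'E'
from rig import *
from h import *
s=read_state();p=s["position"];print(p,J(p[:2]),np.degrees(np.arctan2(s["tcp_rot"][1][1],s["tcp_rot"][0][1])),s["time_s"],s["force"])
E
```

```text
[ 0.58046286 -0.02776839  0.09128044] [[-0.0141 -0.0012]] 12.590117882373534 6.2 [0.67798127 0.57714362 0.25210158]
```

Request:
step_arm:
  targets:
    - [-1, 0, 0, -0.08, 0]
    - [-1, 0, 0, -0.12, 0]
    - [-1, 0, 0, -0.12, 0]
    - [-1, 0, 0, -0.12, 0]

```text
time_s: 6.6
position: [0.5793, -0.027, 0.0599]
tcp_rot: [[-0.219, 0.976, 0.0], [0.976, 0.219, -0.0], [-0.0, 0.0, -1.0]]
force: [-0.1, -0.4, -0.6]
opening: 0.64
grasp_force: 30.0
```

```bash
python3 - <<'E'
from rig import *
from h import *
for i in range(3):
    c=capture("wrist"); s=read_state();p=s["position"];print(p,J(p[:2]),s["time_s"],s["force"])
np.savez("w6.npz",**c)
E
```

```text
[ 0.57957219 -0.0270698   0.0601327 ] [[-0.0132 -0.0005]] 6.65 [ 0.72998667 -0.21194116 -1.36051123]
[ 0.57967707 -0.027071    0.06024627] [[-0.0132 -0.0006]] 6.7 [-0.30964191  0.15545248 -0.68222194]
[ 0.5796622  -0.02707754  0.06024176] [[-0.0132 -0.0006]] 6.75 [ 0.0099756  -0.30526315 -0.21002117]
```

Request:
step_arm:
  targets:
    - [-1, -0.0026, 0.0023, -0.04, 0]
    - [-1, -0.0026, 0.0023, -0.07, 0]
    - [-1, -0.0026, 0.0023, -0.09, 0]
    - [-1, -0.0026, 0.0023, -0.1, 0]
    - [-1, -0.0026, 0.0023, -0.106, 0]
    - [-1, -0.0026, 0.0023, -0.106, 0]
    - [-1, -0.0026, 0.0023, -0.106, 0]

```text
time_s: 7.45
position: [0.5787, -0.0265, 0.0331]
tcp_rot: [[-0.219, 0.976, 0.001], [0.976, 0.219, -0.0], [-0.0, 0.0, -1.0]]
force: [-0.3, -0.6, -0.8]
opening: 0.643
grasp_force: 30.0
```

Request:
step_arm:
  targets:
    - [-1, 0, 0, -0.002, 0]
    - [-1, 0, 0, -0.002, 0]
    - [1, 0, 0, -0.002, 0]
    - [1, 0, 0, -0.002, 0]
    - [1, 0, 0, -0.002, 0]
    - [1, 0, 0, -0.002, 0]
    - [1, 0, 0, 0.12, 0]
    - [1, 0, 0, 0.3, 0]
    - [1, 0, 0, 0.5, 0]
    - [1, 0, -0.3, 0.64, 0]
    - [1, 0, -0.35, 0.64, 0]
    - [1, 0, -0.35, 0.64, 0]
    - [1, 0, -0.35, 0.64, 0]

```text
time_s: 8.75
position: [0.5782, -0.1147, 0.1933]
tcp_rot: [[-0.216, 0.976, 0.0], [0.976, 0.216, 0.0], [0.0, 0.0, -1.0]]
force: [-0.2, 0.5, -0.6]
opening: 1.0
grasp_force: 0.0
```

```bash
python3 - <<'E'
from rig import *
from h import *
c=capture("wrist"); np.savez("w7.npz",**c)
s=read_state();p=s["position"];print(p,J(p[:2]),s["time_s"])
cv2.imwrite("pics/w7.png",cv2.resize(c["color"][:230,170:350,::-1],(600,767))[:600])
im=cv2.resize(c["color"][:230,170:350],None,fx=4,fy=4,interpolation=cv2.INTER_CUBIC); hsv=cv2.cvtColor(im,cv2.COLOR_RGB2HSV)
m=((hsv[...,1]<40)&(hsv[...,2]>222)).astype(np.uint8)
cs,_=cv2.findContours(cv2.morphologyEx(m,cv2.MORPH_OPEN,np.ones((5,5))),cv2.RETR_EXTERNAL,cv2.CHAIN_APPROX_NONE)
for k in cs:
    if cv2.contourArea(k)>3000: print(((cv2.approxPolyDP(k,9,True)[:,0]+.5)/4-.5+[170,0]).round(1).tolist())
E
```

```text
[ 0.57766443 -0.11353059  0.1925296 ] [[-0.0972  0.0201]] 8.8
[[236.6, 174.6], [238.4, 190.4], [254.9, 189.6], [257.6, 185.1], [267.4, 189.1], [292.6, 188.4], [289.1, 179.4], [294.4, 173.9]]
[[245.4, 92.6], [244.9, 104.9], [250.6, 106.4], [250.4, 169.4], [295.9, 169.1], [297.9, 106.9], [303.6, 104.6], [303.1, 93.6]]
[[236.1, 83.4], [234.6, 145.4], [236.6, 156.6], [240.1, 157.9], [241.6, 109.1], [238.6, 103.6], [241.4, 85.1]]
[[246.9, 9.1], [247.4, 43.1], [282.1, 43.9], [279.6, 56.4], [264.1, 56.1], [262.9, 47.6], [258.4, 47.1], [259.1, 53.1], [252.1, 57.1], [252.9, 65.9], [292.4, 66.6], [292.6, 57.9], [285.4, 55.9], [283.1, 43.9], [297.4, 42.9], [296.9, 11.4], [288.1, 9.6], [282.6, 31.9], [263.6, 33.9], [254.4, 32.1], [251.6, 27.1], [253.4, 21.1], [259.9, 18.4], [260.4, 9.6]]
```

View pics/w7.png

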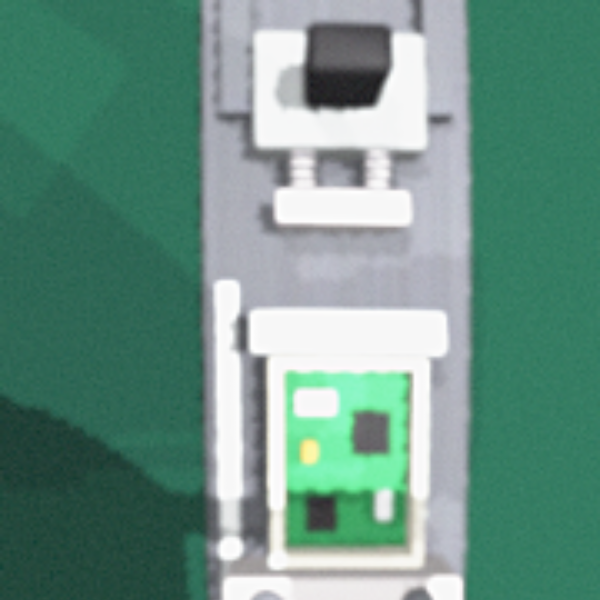

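Plate 1 stands square at crop (348,332), against the enclosure front. The pad is at (343,208), with clear space between them.

```bash
python3 - <<'E'
from h import *
c=np.load("w7.npz"); w=lambda p,z: J(onz(*fray(c,p),z)[:,:2]).tolist()
print("plate",w([(245.2,92.3),(303.4,93.2),(303.8,105),(244.8,105.2)],.058))
print("pad",w([(252.7,66.2),(292.6,67)],.041)); print("encback",w([(250.2,169.7),(296,169.4)],.04)); print("backstop",w([(236.4,174.3),(294.4,173.6)],.046))
print("handle",w([(263,33.9),(282.6,32.5)],.08))
E
```

```text
plate [[-0.0056, 0.0273], [-0.0056, -0.0286], [-0.0172, -0.0292], [-0.0181, 0.0277]]
pad [[0.0221, 0.0201], [0.022, -0.0202]]
encback [[-0.0858, 0.0229], [-0.0853, -0.0257]]
backstop [[-0.0893, 0.0372], [-0.0885, -0.0233]]
handle [[0.0471, 0.011], [0.0488, -0.0063]]
```

Request:
step_arm:
  targets:
    - [1, -0.156, -0.702, 0, -0.1244]
    - [1, -0.156, -0.702, 0, -0.1244]
    - [1, -0.156, -0.702, 0, -0.1244]
    - [1, -0.156, -0.702, -0.1, -0.1244]
    - [1, -0.156, -0.702, -0.3, -0.1244]
    - [1, -0.156, -0.702, -0.4, -0.1244]
    - [1, -0.156, -0.702, -0.4, -0.1244]
    - [1, -0.156, -0.702, -0.4, -0.1244]
    - [1, -0.156, -0.702, -0.4, -0.1244]

```text
time_s: 9.7
position: [0.5408, -0.2892, 0.0945]
tcp_rot: [[0.168, 0.986, 0.002], [0.986, -0.168, -0.002], [-0.001, 0.002, -1.0]]
force: [-0.5, 1.0, 0.2]
opening: 1.0
grasp_force: 0.0
```

Well placed over plate B. I'll descend, grip and lift.

Request:
step_arm:
  targets:
    - [1, 0, 0, -0.14, 0]
    - [1, 0, 0, -0.22, 0]
    - [1, 0, 0, -0.248, 0]
    - [1, 0, 0, -0.248, 0]
    - [1, 0, 0, -0.248, 0]
    - [-1, 0, 0, -0.248, 0]
    - [-1, 0, 0, -0.248, 0]
    - [-1, 0, 0, -0.248, 0]
    - [-1, 0, 0, -0.248, 0]
    - [-1, 0, 0, -0.248, 0]

```text
time_s: 10.7
position: [0.5394, -0.2894, 0.0312]
tcp_rot: [[0.17, 0.986, -0.0], [0.986, -0.17, -0.0], [-0.0, -0.0, -1.0]]
force: [-0.7, 1.0, 1.2]
opening: 0.641
grasp_force: 30.0
```

Request:
step_arm:
  targets:
    - [-1, 0, 0, 0.06, 0]
    - [-1, 0, 0, 0.2, 0]
    - [-1, 0, 0, 0.4, 0]
    - [-1, 0.1394, 0.2, 0.516, 0.124]
    - [-1, 0.1394, 0.4, 0.516, 0.124]
    - [-1, 0.1394, 0.6, 0.516, 0.124]
    - [-1, 0.1394, 0.8, 0.516, 0.124]
    - [-1, 0.1394, 0.8, 0.516, 0.124]

```text
time_s: 11.5
position: [0.5729, -0.0842, 0.1609]
tcp_rot: [[-0.222, 0.975, -0.002], [0.975, 0.222, 0.002], [0.002, -0.001, -1.0]]
force: [0.0, 0.0, -0.4]
opening: 0.639
grasp_force: 30.0
```

Request:
step_arm:
  targets:
    - [-1, 0, 0.16, 0, 0]
    - [-1, 0, 0.32, 0, 0]
    - [-1, 0, 0.32, -0.12, 0]
    - [-1, 0, 0.32, -0.28, 0]
    - [-1, 0, 0.32, -0.36, 0]
    - [-1, 0, 0.32, -0.36, 0]
    - [-1, 0, 0.32, -0.36, 0]
    - [-1, 0, 0.32, -0.36, 0]

```text
time_s: 12.3
position: [0.5757, -0.0101, 0.0717]
tcp_rot: [[-0.217, 0.976, 0.003], [0.976, 0.217, -0.001], [-0.001, 0.003, -1.0]]
force: [0.4, 1.1, -0.6]
opening: 0.636
grasp_force: 30.0
```

```bash
python3 - <<'E'
from rig import *
from h import *
for i in range(2):
    c=capture("wrist"); s=read_state();p=s["position"];print(p,J(p[:2]),s["time_s"],np.degrees(np.arctan2(s["tcp_rot"][1][1],s["tcp_rot"][0][1])))
E
```

```text
[ 0.57568008 -0.01002904  0.071759  ] [[ 0.0043 -0.0004]] 12.35 12.535306466012266
[ 0.57552233 -0.00987138  0.0716953 ] [[ 0.0045 -0.0003]] 12.4 12.544314291382504
```

Request:
step_arm:
  targets:
    - [-1, 0, 0, -0.03, 0]
    - [-1, 0, 0, -0.07, 0]
    - [-1, 0, 0, -0.11, 0]
    - [-1, 0, 0, -0.13, 0]
    - [-1, 0, 0, -0.14, 0]
    - [-1, 0, 0, -0.148, 0]
    - [-1, 0, 0, -0.148, 0]
    - [-1, 0, 0, -0.148, 0]

```text
time_s: 13.2
position: [0.5745, -0.0094, 0.0332]
tcp_rot: [[-0.218, 0.976, 0.0], [0.976, 0.218, -0.0], [-0.0, 0.0, -1.0]]
force: [-0.1, -0.5, 0.3]
opening: 0.639
grasp_force: 30.0
```

Request:
step_arm:
  targets:
    - [1, 0, 0, 0, 0]
    - [1, 0, 0, 0, 0]
    - [1, 0, 0, 0, 0]
    - [1, 0, 0, 0, 0]
    - [1, 0, 0, 0.12, 0]
    - [1, 0, 0, 0.3, 0]
    - [1, 0, 0, 0.5, 0]
    - [1, 0.02, -0.2, 0.64, 0]
    - [1, 0.02, -0.42, 0.64, 0]
    - [1, 0.02, -0.42, 0.64, 0]
    - [1, 0.02, -0.42, 0.64, 0]
    - [1, 0.02, -0.42, 0.64, 0]

```text
time_s: 14.4
position: [0.5783, -0.1135, 0.1921]
tcp_rot: [[-0.217, 0.976, -0.002], [0.976, 0.217, 0.002], [0.002, -0.002, -1.0]]
force: [0.2, 1.3, 0.3]
opening: 1.002
grasp_force: 0.0
```

```bash
cat > look.py <<'E'
from rig import *
from h import *
import sys
n=sys.argv[1]
c=capture("wrist"); np.savez(n+".npz",**c)
s=read_state();p=s["position"];print(p,J(p[:2]),s["time_s"])
cv2.imwrite(f"pics/{n}.png",cv2.resize(c["color"][:230,170:350,::-1],(450,575)))
im=cv2.resize(c["color"][:230,170:350],None,fx=4,fy=4,interpolation=cv2.INTER_CUBIC); hsv=cv2.cvtColor(im,cv2.COLOR_RGB2HSV)
m=((hsv[...,1]<40)&(hsv[...,2]>222)).astype(np.uint8)
cs,_=cv2.findContours(cv2.morphologyEx(m,cv2.MORPH_OPEN,np.ones((5,5))),cv2.RETR_EXTERNAL,cv2.CHAIN_APPROX_NONE)
for k in cs:
    if cv2.contourArea(k)>3000:
        q=(cv2.approxPolyDP(k,9,True)[:,0]+.5)/4-.5+[170,0]
        print("px",q.round(0).astype(int).tolist(),"\n  z58",(J(onz(*fray(c,q),.058)[:,:2])*1000).round(0).astype(int).tolist())
E
python3 look.py w8
```

```text
[ 0.57827029 -0.11284225  0.19202115] [[-0.0966  0.0194]] 14.45
px [[237, 175], [237, 192], [256, 191], [257, 184], [266, 190], [292, 190], [289, 181], [295, 176]] 
  z58 [[-86, 36], [-103, 36], [-102, 16], [-95, 16], [-101, 7], [-101, -20], [-92, -16], [-87, -22]]
px [[245, 94], [245, 105], [251, 108], [250, 171], [296, 171], [298, 108], [304, 106], [303, 95]] 
  z58 [[-6, 27], [-17, 28], [-19, 22], [-81, 22], [-81, -23], [-19, -23], [-17, -29], [-6, -28]]
px [[235, 85], [235, 148], [237, 159], [240, 159], [242, 145], [239, 98], [241, 92], [240, 86]] 
  z58 [[3, 37], [-58, 38], [-69, 36], [-69, 33], [-55, 30], [-10, 33], [-4, 31], [2, 32]]
px [[244, 78], [246, 90], [302, 90], [304, 79], [301, 76]] 
  z58 [[10, 29], [-2, 26], [-2, -27], [10, -29], [12, -26]]
px [[246, 11], [247, 44], [259, 45], [260, 57], [252, 59], [253, 67], [293, 68], [293, 59], [286, 57], [284, 45], [297, 45], [297, 12], [289, 11], [284, 32], [272, 35], [255, 34], [253, 24], [260, 20], [261, 12]] 
  z58 [[78, 26], [44, 26], [42, 14], [30, 14], [28, 21], [21, 20], [20, -18], [29, -18], [31, -11], [43, -9], [44, -22], [77, -23], [78, -14], [56, -10], [52, 2], [54, 18], [64, 20], [68, 13], [77, 12]]
```

Both plates stand centred (plate 1 at x −17…−6 mm, plate 2 at −2…+11 mm). Next comes the test push: I'll grip the handle.

Request:
step_arm:
  targets:
    - [1, -0.07, 0.2, 0, 0]
    - [1, -0.07, 0.4, 0, 0]
    - [1, -0.07, 0.6, 0, 0]
    - [1, -0.07, 0.66, 0, 0]
    - [1, -0.07, 0.66, -0.14, 0]
    - [1, -0.07, 0.66, -0.3, 0]
    - [1, -0.07, 0.66, -0.32, 0]
    - [1, -0.07, 0.66, -0.32, 0]

```text
time_s: 15.25
position: [0.5602, 0.0519, 0.1117]
tcp_rot: [[-0.219, 0.976, -0.005], [0.976, 0.219, 0.001], [0.002, -0.004, -1.0]]
force: [0.5, -0.6, 0.2]
opening: 1.004
grasp_force: 0.0
```

```bash
python3 - <<'E'
from rig import *
from h import *
c=capture("wrist"); np.savez("w9.npz",**c); s=read_state();p=s["position"];print(p,J(p[:2]),s["time_s"],s["force"])
b=np.load("w5.npz"); q=(np.array([(583,107),(619,107),(619,133),(583,133)])-[400,0])/1.4815+[130,0]
print(J(onz(*fray(b,q),.08)[:,:2]))
E
```

```text
[0.56167312 0.05142601 0.11316263] [[ 0.0673 -0.0001]] 15.3 [1.06133519 0.06168404 0.26906966]
[[ 0.074   0.0115]
 [ 0.0748 -0.0104]
 [ 0.0586 -0.0109]
 [ 0.0578  0.0111]]
```

Request:
step_arm:
  targets:
    - [1, 0, 0, -0.1, 0]
    - [1, 0, 0, -0.2, 0]
    - [1, 0, 0, -0.232, 0]
    - [1, 0, 0, -0.232, 0]
    - [-1, 0, 0, -0.232, 0]
    - [-1, 0, 0, -0.232, 0]
    - [-1, 0, 0, -0.232, 0]
    - [-1, 0, 0, -0.232, 0]
    - [-1, 0, 0, -0.232, 0]
    - [-1, 0, 0, -0.232, 0]
    - [-1, 0, 0, -0.232, 0]
    - [-1, 0, 0, -0.232, 0]

```text
time_s: 16.5
position: [0.5618, 0.0506, 0.055]
tcp_rot: [[-0.217, 0.976, -0.0], [0.976, 0.217, 0.0], [0.0, -0.0, -1.0]]
force: [0.2, -0.2, 0.0]
opening: 0.353
grasp_force: 0.0
```

```bash
cat > st.py <<'E'
from rig import *
from h import *
F=[]
for i in range(4):
    capture("wrist"); s=read_state();F.append(s["force"])
p=s["position"];f=np.mean(F,0);print(p.round(4),J(p[:2]),s["time_s"],"open",round(s["opening"],3),"F",f.round(2),"axial",(f[:2]@X).round(2),"lat",(f[:2]@Y).round(2))
E
python3 st.py
```

```text
[0.5607 0.0504 0.0549] [[0.0666 0.001 ]] 16.7 open 0.275 F [-1.06 -0.98  1.4 ] axial -0.73 lat 1.25
```

Request:
step_arm:
  targets:
    - [-1, 0.0024, -0.011, 0, 0]
    - [-1, 0.0048, -0.022, 0, 0]
    - [-1, 0.0072, -0.032, 0, 0]
    - [-1, 0.0092, -0.041, 0, 0]
    - [-1, 0.0104, -0.047, 0, 0]
    - [-1, 0.0116, -0.052, 0, 0]
    - [-1, 0.0128, -0.057, 0, 0]
    - [-1, 0.014, -0.0625, 0, 0]
    - [-1, 0.014, -0.0625, 0, 0]
    - [-1, 0.014, -0.0625, 0, 0]

```text
time_s: 17.7
position: [0.5642, 0.0351, 0.0549]
tcp_rot: [[-0.217, 0.976, -0.002], [0.976, 0.217, 0.001], [0.001, -0.002, -1.0]]
force: [-3.9, 4.0, 2.5]
opening: 0.272
grasp_force: 30.0
```

```bash
python3 st.py
```

```text
[0.5643 0.0352 0.0549] [[0.0509 0.0009]] 17.9 open 0.271 F [-3.9   3.62  2.67] axial 4.38 lat 3.02
```

Request:
step_arm:
  targets:
    - [-1, 0.0009, -0.004, 0, 0]
    - [-1, 0.0018, -0.008, 0, 0]
    - [-1, 0.0027, -0.012, 0, 0]
    - [-1, 0.0035, -0.0156, 0, 0]
    - [-1, 0.0035, -0.0156, 0, 0]

```text
time_s: 18.4
position: [0.565, 0.0318, 0.0549]
tcp_rot: [[-0.217, 0.976, -0.002], [0.976, 0.217, 0.001], [0.002, -0.002, -1.0]]
force: [-3.9, 5.5, 2.1]
opening: 0.273
grasp_force: 30.0
```

```bash
python3 st.py
```

```text
[0.565  0.0318 0.0549] [[0.0474 0.0009]] 18.6 open 0.277 F [-4.13  4.81  2.86] axial 5.59 lat 2.99
```

Request:
step_arm:
  targets:
    - [-1, 0.0004, -0.002, 0, 0]
    - [-1, 0.0009, -0.004, 0, 0]
    - [-1, 0.0009, -0.004, 0, 0]

```text
time_s: 18.9
position: [0.5652, 0.0309, 0.0549]
tcp_rot: [[-0.217, 0.976, -0.003], [0.976, 0.217, 0.002], [0.002, -0.002, -1.0]]
force: [-3.4, 5.4, 3.3]
opening: 0.276
grasp_force: 30.0
```

```bash
python3 st.py
```

```text
[0.5652 0.031  0.0549] [[0.0466 0.0009]] 19.1 open 0.273 F [-3.88  5.89  2.4 ] axial 6.59 lat 2.51
```

Request:
step_arm:
  targets:
    - [-1, 0.0004, -0.002, 0, 0]
    - [-1, 0.0009, -0.004, 0, 0]
    - [-1, 0.0009, -0.004, 0, 0]

```text
time_s: 19.4
position: [0.5654, 0.0303, 0.0549]
tcp_rot: [[-0.217, 0.976, -0.003], [0.976, 0.217, 0.002], [0.003, -0.002, -1.0]]
force: [-4.1, 7.4, 3.3]
opening: 0.271
grasp_force: 30.0
```

```bash
python3 st.py
```

```text
[0.5654 0.0303 0.0549] [[0.0459 0.0009]] 19.6 open 0.272 F [-3.8   6.76  3.11] axial 7.42 lat 2.24
```

Request:
step_arm:
  targets:
    - [-1, 0.0004, -0.002, 0, 0]
    - [-1, 0.0009, -0.004, 0, 0]
    - [-1, 0.0009, -0.004, 0, 0]

```text
time_s: 19.9
position: [0.5655, 0.0296, 0.0549]
tcp_rot: [[-0.217, 0.976, -0.003], [0.976, 0.217, 0.002], [0.003, -0.002, -1.0]]
force: [-3.2, 7.1, 2.8]
opening: 0.274
grasp_force: 30.0
```

```bash
python3 st.py; python3 - <<'E'
from rig import *
import cv2
a=capture("top")["color"][150:250,200:330,::-1]; b=capture("scene")["color"][165:260,200:290,::-1]
import numpy as np
cv2.imwrite("pics/push1.png",np.hstack([cv2.resize(a,(440,338),interpolation=2),cv2.resize(b,(320,338),interpolation=2)]))
E
```

```text
[0.5655 0.0296 0.0549] [[0.0451 0.0009]] 20.1 open 0.27 F [-4.41  7.69  3.41] axial 8.46 lat 2.64
```

View pics/push1.png

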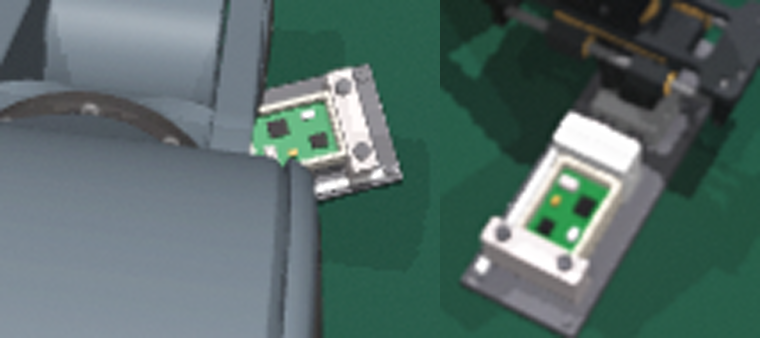

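The scene crop shows both plates together against the enclosure front (598,145). The force is still rising slowly, so I'll push on to find where the travel ends.

Request:
step_arm:
  targets:
    - [-1, 0.0004, -0.002, 0, 0]
    - [-1, 0.0009, -0.004, 0, 0]
    - [-1, 0.0009, -0.004, 0, 0]

```text
time_s: 20.5
position: [0.5657, 0.0289, 0.0549]
tcp_rot: [[-0.217, 0.976, -0.003], [0.976, 0.217, 0.003], [0.003, -0.002, -1.0]]
force: [-4.6, 9.1, 2.6]
opening: 0.275
grasp_force: 30.0
```

```bash
python3 st.py
```

```text
[0.5657 0.0289 0.0549] [[0.0444 0.0009]] 20.7 open 0.276 F [-3.52  8.63  3.5 ] axial 9.19 lat 1.56
```

Request:
step_arm:
  targets:
    - [-1, 0.0004, -0.002, 0, 0]
    - [-1, 0.0009, -0.004, 0, 0]
    - [-1, 0.0009, -0.004, 0, 0]

```text
time_s: 21.0
position: [0.5657, 0.0288, 0.0549]
tcp_rot: [[-0.216, 0.976, -0.003], [0.976, 0.216, 0.004], [0.005, -0.002, -1.0]]
force: [-4.4, 10.9, 3.6]
opening: 0.275
grasp_force: 30.0
```

```bash
python3 st.py;  python3 - <<'E'
from rig import *
import cv2
c=capture("wrist")["color"][:,:,::-1]; cv2.imwrite("pics/push2.png",cv2.resize(c,(640,480),interpolation=2))
E
```

```text
[0.5657 0.0288 0.0549] [[0.0444 0.0009]] 21.2 open 0.274 F [-3.54 11.51  3.63] axial 12.01 lat 0.96
```

View pics/push2.png

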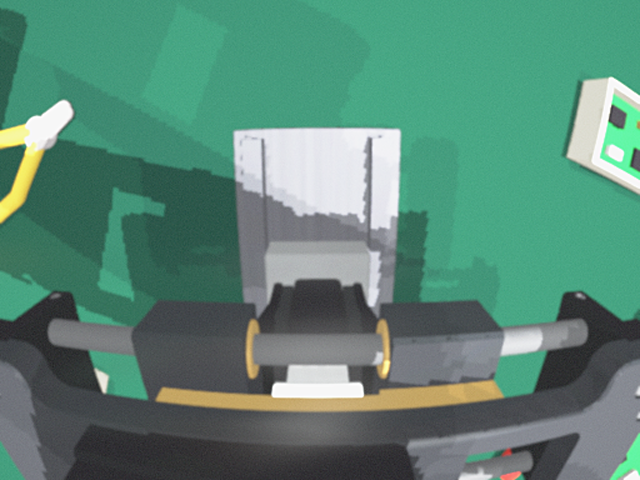

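The travel ended at x≈44.4 mm: the position stalled and the force jumped to 12 N. Just before that the axial force was 9.2 N, including more than 4 N of return spring, so the pad pressed with less than 5 N. Two plates look too few. I'll retract, let go and measure how far the stack moved.

Request:
step_arm:
  targets:
    - [-1, -0.005, 0.022, 0, 0]
    - [-1, -0.011, 0.05, 0, 0]
    - [-1, -0.017, 0.078, 0, 0]
    - [-1, -0.022, 0.098, 0, 0]
    - [-1, -0.022, 0.098, 0, 0]
    - [-1, -0.022, 0.098, 0, 0]
    - [1, -0.022, 0.098, 0, 0]
    - [1, -0.022, 0.098, 0, 0]
    - [1, -0.022, 0.098, 0, 0]
    - [1, -0.022, 0.098, 0, 0]
    - [1, -0.022, 0.098, 0.15, 0]
    - [1, -0.022, 0.098, 0.35, 0]
    - [1, -0.022, 0.098, 0.552, 0]

```text
time_s: 22.55
position: [0.5619, 0.0504, 0.1936]
tcp_rot: [[-0.217, 0.976, -0.001], [0.976, 0.217, -0.0], [0.0, -0.001, -1.0]]
force: [1.4, -1.0, 0.1]
opening: 0.821
grasp_force: 0.0
```

Request:
step_arm:
  targets:
    - [1, 0.07, -0.2, 0, 0]
    - [1, 0.07, -0.4, 0, 0]
    - [1, 0.07, -0.6, 0, 0]
    - [1, 0.07, -0.66, 0, 0]
    - [1, 0.07, -0.66, 0, 0]
    - [1, 0.07, -0.66, 0, 0]
    - [1, 0.07, -0.66, 0, 0]

```text
time_s: 23.25
position: [0.579, -0.1127, 0.1923]
tcp_rot: [[-0.219, 0.976, -0.001], [0.976, 0.219, 0.001], [0.001, -0.0, -1.0]]
force: [-0.2, 0.3, 1.3]
opening: 0.996
grasp_force: 0.0
```

```bash
python3 look.py w10
```

```text
[ 0.57912294 -0.1125318   0.19241462] [[-0.0965  0.0185]] 23.3
px [[302, 87], [243, 87], [244, 111], [249, 113], [249, 174], [236, 175], [236, 192], [255, 192], [259, 186], [269, 191], [291, 191], [288, 182], [293, 176], [255, 174], [295, 173], [297, 113], [303, 110]] 
  z58 [[2, -28], [2, 28], [-21, 28], [-23, 23], [-84, 22], [-85, 36], [-103, 36], [-102, 17], [-96, 13], [-102, 2], [-101, -20], [-92, -16], [-86, -21], [-84, 16], [-83, -23], [-24, -24], [-20, -29]]
px [[235, 85], [234, 148], [239, 159], [241, 113], [238, 99], [241, 87]] 
  z58 [[3, 36], [-58, 38], [-69, 33], [-23, 31], [-10, 34], [1, 31]]
px [[246, 11], [246, 44], [279, 45], [282, 48], [279, 58], [258, 55], [252, 58], [252, 68], [291, 69], [292, 59], [285, 57], [283, 46], [297, 45], [296, 13], [287, 12], [287, 22], [281, 34], [254, 34], [251, 30], [253, 22], [260, 20], [260, 11]] 
  z58 [[78, 26], [44, 26], [43, -6], [40, -8], [30, -6], [33, 14], [30, 20], [20, 20], [20, -17], [30, -18], [31, -12], [42, -9], [44, -22], [78, -22], [78, -14], [68, -13], [55, -8], [54, 18], [58, 21], [66, 20], [69, 13], [78, 13]]
```

View pics/w10.png

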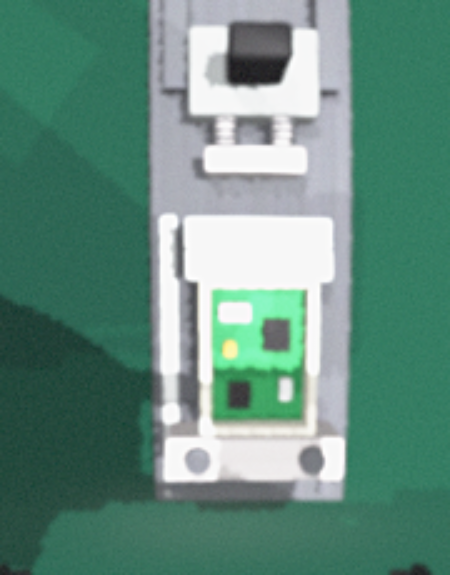

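The stack is now closed up against the backstop, filling −21 to +1.7 mm, so two plates only meet the pad in the last ~1.5 mm of travel. At the end stop that gives less than about 5 N, with no reserve, so the third plate is needed. Fetching plate C.

Request:
step_arm:
  targets:
    - [1, -0.177, -0.827, 0, -0.124]
    - [1, -0.177, -0.827, 0, -0.124]
    - [1, -0.177, -0.827, 0, -0.124]
    - [1, -0.177, -0.827, 0, -0.124]
    - [1, -0.177, -0.827, -0.2, -0.124]
    - [1, -0.177, -0.827, -0.392, -0.124]
    - [1, -0.177, -0.827, -0.392, -0.124]
    - [1, -0.177, -0.827, -0.392, -0.124]
    - [1, -0.177, -0.827, -0.392, -0.124]
    - [1, -0.177, -0.827, -0.392, -0.124]

```text
time_s: 24.3
position: [0.5372, -0.3216, 0.098]
tcp_rot: [[0.168, 0.986, 0.005], [0.986, -0.168, -0.004], [-0.003, 0.005, -1.0]]
force: [-0.4, -0.2, 0.1]
opening: 0.997
grasp_force: 0.0
```

Request:
step_arm:
  targets:
    - [1, 0, 0, -0.14, 0]
    - [1, 0, 0, -0.22, 0]
    - [1, 0, 0, -0.256, 0]
    - [1, 0, 0, -0.256, 0]
    - [1, 0, 0, -0.256, 0]
    - [-1, 0, 0, -0.256, 0]
    - [-1, 0, 0, -0.256, 0]
    - [-1, 0, 0, -0.256, 0]
    - [-1, 0, 0, -0.256, 0]
    - [-1, 0, 0, -0.256, 0]
    - [-1, 0, 0, -0.256, 0]

```text
time_s: 25.4
position: [0.5351, -0.3212, 0.0307]
tcp_rot: [[0.169, 0.986, -0.0], [0.986, -0.169, -0.0], [-0.0, -0.0, -1.0]]
force: [-0.4, -0.6, 0.3]
opening: 0.635
grasp_force: 30.0
```

Request:
step_arm:
  targets:
    - [-1, 0, 0, 0.06, 0]
    - [-1, 0, 0, 0.2, 0]
    - [-1, 0, 0, 0.4, 0]
    - [-1, 0.1526, 0.2, 0.516, 0.124]
    - [-1, 0.1526, 0.4, 0.516, 0.124]
    - [-1, 0.1526, 0.6, 0.516, 0.124]
    - [-1, 0.1526, 0.8, 0.516, 0.124]
    - [-1, 0.1526, 0.96, 0.516, 0.124]
    - [-1, 0.1526, 0.96, 0.516, 0.124]

```text
time_s: 26.3
position: [0.5715, -0.0751, 0.1603]
tcp_rot: [[-0.223, 0.975, -0.002], [0.975, 0.223, 0.003], [0.003, -0.002, -1.0]]
force: [-0.6, -0.3, -1.1]
opening: 0.638
grasp_force: 30.0
```

Request:
step_arm:
  targets:
    - [-1, 0, 0.16, 0, 0]
    - [-1, 0, 0.3146, 0, 0]
    - [-1, 0, 0.3146, -0.12, 0]
    - [-1, 0, 0.3146, -0.28, 0]
    - [-1, 0, 0.3146, -0.36, 0]
    - [-1, 0, 0.3146, -0.36, 0]
    - [-1, 0, 0.3146, -0.36, 0]
    - [-1, 0, 0.3146, -0.36, 0]
    - [-1, 0, 0.3146, -0.36, 0]

```text
time_s: 27.2
position: [0.5744, -0.003, 0.0712]
tcp_rot: [[-0.217, 0.976, 0.003], [0.976, 0.217, -0.001], [-0.001, 0.003, -1.0]]
force: [-0.6, -0.6, -0.8]
opening: 0.639
grasp_force: 30.0
```

```bash
python3 st.py
```

```text
[ 0.5736 -0.0027  0.0704] [[ 0.0119 -0.    ]] 27.4 open 0.642 F [-0.28  0.4  -0.74] axial 0.45 lat 0.19
```

Request:
step_arm:
  targets:
    - [-1, -0.0004, 0.002, -0.03, 0]
    - [-1, -0.0004, 0.002, -0.07, 0]
    - [-1, -0.0004, 0.002, -0.11, 0]
    - [-1, -0.0004, 0.002, -0.13, 0]
    - [-1, -0.0004, 0.002, -0.14, 0]
    - [-1, -0.0004, 0.002, -0.148, 0]
    - [-1, -0.0004, 0.002, -0.148, 0]
    - [-1, -0.0004, 0.002, -0.148, 0]

```text
time_s: 28.2
position: [0.5734, -0.0021, 0.0327]
tcp_rot: [[-0.217, 0.976, 0.001], [0.976, 0.217, -0.0], [-0.0, 0.001, -1.0]]
force: [-0.1, 0.1, -0.4]
opening: 0.64
grasp_force: 30.0
```

```bash
python3 st.py
```

```text
[ 0.5734 -0.0021  0.0327] [[0.0125 0.0001]] 28.4 open 0.639 F [ 0.07  0.26 -0.07] axial 0.24 lat -0.13
```

No contact on the way down. I'll release, lift and look.

Request:
step_arm:
  targets:
    - [1, 0, 0, 0, 0]
    - [1, 0, 0, 0, 0]
    - [1, 0, 0, 0, 0]
    - [1, 0, 0, 0, 0]
    - [1, 0, 0, 0.12, 0]
    - [1, 0, 0, 0.3, 0]
    - [1, 0, 0, 0.5, 0]
    - [1, 0.024, -0.2, 0.64, 0]
    - [1, 0.024, -0.4, 0.64, 0]
    - [1, 0.024, -0.45, 0.64, 0]
    - [1, 0.024, -0.45, 0.64, 0]
    - [1, 0.024, -0.45, 0.64, 0]

```text
time_s: 29.6
position: [0.5785, -0.1145, 0.1923]
tcp_rot: [[-0.216, 0.976, -0.001], [0.976, 0.216, 0.001], [0.001, -0.001, -1.0]]
force: [-0.5, 0.3, -0.4]
opening: 1.0
grasp_force: 0.0
```

```bash
python3 look.py w11
```

```text
[ 0.57841133 -0.11362454  0.19206999] [[-0.0974  0.0194]] 29.65
px [[245, 85], [245, 109], [250, 111], [250, 173], [237, 174], [236, 190], [250, 189], [244, 183], [248, 177], [265, 189], [291, 189], [289, 180], [294, 174], [256, 173], [296, 171], [298, 111], [304, 108], [303, 86]] 
  z58 [[2, 27], [-21, 28], [-23, 22], [-84, 23], [-86, 36], [-102, 37], [-102, 23], [-95, 29], [-89, 25], [-101, 8], [-101, -19], [-91, -16], [-86, -21], [-84, 17], [-82, -23], [-23, -24], [-20, -29], [2, -28]]
px [[237, 84], [234, 85], [235, 145], [237, 158], [240, 158], [242, 132], [239, 95], [241, 85]] 
  z58 [[3, 35], [2, 38], [-56, 38], [-69, 35], [-69, 33], [-44, 30], [-8, 33], [2, 31]]
px [[304, 70], [291, 67], [293, 58], [285, 56], [286, 48], [282, 45], [280, 56], [261, 54], [253, 57], [253, 66], [266, 67], [245, 68], [244, 78], [249, 81], [302, 82]] 
  z58 [[17, -29], [20, -17], [29, -18], [30, -11], [39, -11], [42, -8], [30, -6], [32, 12], [29, 20], [20, 20], [20, 8], [19, 27], [8, 28], [6, 24], [6, -27]]
px [[246, 10], [247, 43], [297, 44], [296, 11], [288, 10], [288, 20], [282, 32], [255, 33], [251, 29], [254, 20], [260, 18], [260, 9]] 
  z58 [[78, 26], [43, 25], [44, -22], [78, -21], [78, -14], [68, -14], [55, -8], [53, 18], [58, 21], [67, 19], [69, 13], [78, 13]]
```

Plate 3 stands at x 6…18.5 mm, centred to within 1 mm. Back to the handle.

Request:
step_arm:
  targets:
    - [1, -0.072, 0.2, 0, 0]
    - [1, -0.072, 0.4, 0, 0]
    - [1, -0.072, 0.6, 0, 0]
    - [1, -0.072, 0.66, 0, 0]
    - [1, -0.072, 0.66, -0.14, 0]
    - [1, -0.072, 0.66, -0.32, 0]
    - [1, -0.072, 0.66, -0.45, 0]
    - [1, -0.072, 0.66, -0.53, 0]
    - [1, -0.072, 0.66, -0.552, 0]
    - [1, -0.072, 0.66, -0.552, 0]

```text
time_s: 30.65
position: [0.5601, 0.0517, 0.0537]
tcp_rot: [[-0.219, 0.976, -0.003], [0.976, 0.219, 0.0], [0.001, -0.002, -1.0]]
force: [0.1, 0.1, 0.0]
opening: 1.003
grasp_force: 0.0
```

Request:
step_arm:
  targets:
    - [-1, 0, 0, 0, 0]
    - [-1, 0, 0, 0, 0]
    - [-1, 0, 0, 0, 0]
    - [-1, 0, 0, 0, 0]
    - [-1, 0, 0, 0, 0]
    - [-1, 0, 0, 0, 0]
    - [-1, 0, 0, 0, 0]
    - [-1, 0, 0, 0, 0]
    - [-1, 0, 0, 0, 0]
    - [-1, 0, 0, 0, 0]
    - [-1, 0, 0, 0, 0]

```text
time_s: 31.75
position: [0.5608, 0.0504, 0.0545]
tcp_rot: [[-0.218, 0.976, -0.001], [0.976, 0.218, -0.0], [0.0, -0.001, -1.0]]
force: [-0.6, -0.9, 0.7]
opening: 0.276
grasp_force: 30.0
```

```bash
python3 st.py
```

```text
[0.5608 0.0504 0.0545] [[0.0665 0.001 ]] 31.95 open 0.272 F [-1.05 -0.65  0.52] axial -0.4 lat 1.17
```

Request:
step_arm:
  targets:
    - [-1, 0.0009, -0.004, 0, 0]
    - [-1, 0.0018, -0.008, 0, 0]
    - [-1, 0.0027, -0.012, 0, 0]
    - [-1, 0.0036, -0.016, 0, 0]
    - [-1, 0.0045, -0.02, 0, 0]
    - [-1, 0.0054, -0.024, 0, 0]
    - [-1, 0.0063, -0.028, 0, 0]
    - [-1, 0.007, -0.0315, 0, 0]
    - [-1, 0.007, -0.0315, 0, 0]
    - [-1, 0.007, -0.0315, 0, 0]

```text
time_s: 32.95
position: [0.5626, 0.0424, 0.0545]
tcp_rot: [[-0.218, 0.976, -0.001], [0.976, 0.218, -0.0], [0.0, -0.001, -1.0]]
force: [-3.1, 3.0, 1.8]
opening: 0.271
grasp_force: 30.0
```

```bash
python3 st.py
```

```text
[0.5626 0.0424 0.0545] [[0.0583 0.001 ]] 33.15 open 0.272 F [-3.06  2.2   1.78] axial 2.82 lat 2.51
```

Request:
step_arm:
  targets:
    - [-1, 0.0009, -0.004, 0, 0]
    - [-1, 0.0018, -0.008, 0, 0]
    - [-1, 0.0018, -0.008, 0, 0]

```text
time_s: 33.45
position: [0.5629, 0.0415, 0.0545]
tcp_rot: [[-0.217, 0.976, -0.001], [0.976, 0.217, 0.002], [0.002, -0.001, -1.0]]
force: [-2.6, 7.0, 2.5]
opening: 0.272
grasp_force: 30.0
```

```bash
python3 st.py
```

```text
[0.5628 0.0416 0.0545] [[0.0575 0.001 ]] 33.65 open 0.27 F [-3.04  6.98  1.55] axial 7.47 lat 1.45
```

Request:
step_arm:
  targets:
    - [-1, 0.0009, -0.004, 0, 0]
    - [-1, 0.0018, -0.008, 0, 0]
    - [-1, 0.0018, -0.008, 0, 0]

```text
time_s: 33.95
position: [0.5631, 0.04, 0.0545]
tcp_rot: [[-0.217, 0.976, -0.001], [0.976, 0.217, 0.002], [0.002, -0.001, -1.0]]
force: [-2.3, 8.6, 3.0]
opening: 0.274
grasp_force: 30.0
```

```bash
python3 st.py
```

```text
[0.5631 0.04   0.0545] [[0.0559 0.001 ]] 34.15 open 0.274 F [-3.03  8.36  2.16] axial 8.82 lat 1.14
```

There was a clear preload jump at x≈58 mm and then a slope of about 0.9 N/mm, so the pad is now pressing with about 5.6 N. I'll push a little further to reach about 7.3 N.

Request:
step_arm:
  targets:
    - [-1, 0.001, -0.0045, 0, 0]
    - [-1, 0.002, -0.009, 0, 0]
    - [-1, 0.002, -0.009, 0, 0]
    - [-1, 0.002, -0.009, 0, 0]
    - [-1, 0.002, -0.009, 0, 0]
    - [-1, 0.002, -0.009, 0, 0]
    - [-1, 0.002, -0.009, 0, 0]
    - [-1, 0.002, -0.009, 0, 0]

```text
time_s: 34.95
position: [0.5635, 0.0384, 0.0545]
tcp_rot: [[-0.217, 0.976, -0.001], [0.976, 0.217, 0.003], [0.003, -0.001, -1.0]]
force: [-2.4, 9.7, 2.7]
opening: 0.273
grasp_force: 30.0
```

```bash
python3 st.py; python3 - <<'E'
from rig import *
import cv2, numpy as np
a=capture("scene")["color"][165:260,195:295,::-1]; b=capture("scene")["color"][235:315,110:225,::-1]
cv2.imwrite("pics/fin.png",np.hstack([cv2.resize(a,(400,380),interpolation=2),cv2.resize(b,(400,380),interpolation=2)]))
E
```

```text
[0.5635 0.0383 0.0545] [[0.0541 0.001 ]] 35.15 open 0.271 F [-3.23  9.74  2.34] axial 10.21 lat 1.05
```

View pics/fin.png

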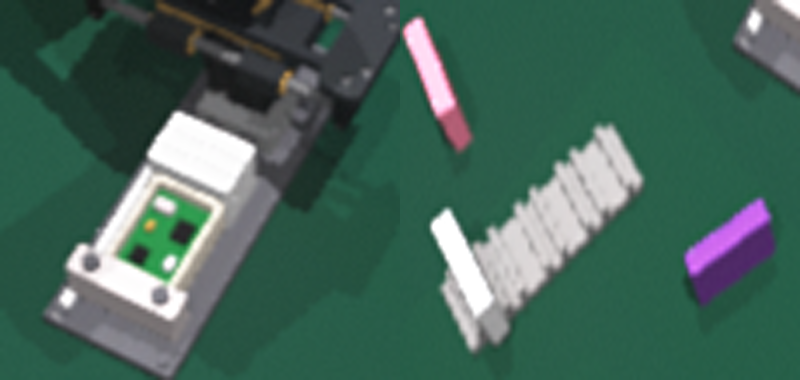

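The left crop shows the three-plate stack at (205,150), square and tight against the enclosure and backstop. The right crop shows the fourth plate still standing in the rack at (470,265). The pad presses with about 7 N and the handle is held, so I'll hand in.

```bash
python3 -c "
from rig import *
print(hand_in())"
```

```text
the job is handed in; nothing more can be done
None
```

I handed the job in with three plates clamped square and centred, the handle held with the pad pressing at about 7 N (estimated), and the fourth plate left in the rack; I added the third because two plates gave only about 5 N at the clamp's end stop.

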